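# Vent the isolated filter housing

### The arm

A 6-joint arm with a two-finger parallel gripper is mounted at the origin on the work surface. World frame = base frame: x ahead of the robot, y to its left, z up, the work surface at z = 0. Lengths are in m, angles in rad, forces in N, time in s.
With the tool pointing down it reaches from about 0.4 to 0.925 m from the base axis. Payload 3.4 kg.
Tool frame: the origin (TCP) lies on the mounting face of the last link; the fingertips stand 173 mm ahead of it and the grasp point (between the pads) lies 155 mm ahead of it; z points along the fingers, y is the line along which they close (so a half turn about z gives the same grasp; the last joint's range is limited). The gripper opens to 85 mm and grips with 20 to 120 N. Pads are 22 mm wide; open, the fingers measure 114 mm over their backs; the gripper's body (76 mm by 85 mm) begins 54 mm behind the grasp point. The pads swing forward as they close: fully open they stand 13 mm farther back than shut.
Start: joints at [1.238, 0.307, 1.506, -0, 1.328, -0.073], TCP at [0.147, 0.556, 0.405] pointing down, gripper open.
Joint ranges: [-3.12, 3.12], [-1.05, 2.28], [0.14, 2.33], [-1.42, 4.57], [0.1, 2.73], [-2.68, 2.68]. Speed limits (rad/s): [2.57, 2.57, 3.14, 3.14, 3.14, 3.14].

### API

Orientations are given as a 3x3 rotation matrix whose columns are the frame's x, y, z axes.
In Python, from cell import manip gives the robot as it stands. The module is installed in compiled form; this text tells all that it offers.
- The arm moves only by the tool arm_command, never from a script. Its argument "plan" is a list that holds one entry, the list of rows, each a list of 5 numbers: the shift along the tool's x, y, z normalised to -1 to 1, where 1 is 600 mm, then the turn about the tool's z normalised to -1 to 1, where 1 is 360 degrees, then the closure, from 0 (fully open) to 1 (shut). In form: [[[dx, dy, dz, yaw, hand], ...]]. A call has 1 to 10 rows; each row is the pose to reach, as a shift and turn from the pose commanded when the call began, along the tool's axes at that moment, turning the shorter way round; what a row does not reach only later rows make up. A row lasts 1/10 s, in which the tool goes at most 50 mm and 8.59 degrees, less where a joint would pass 70% of its speed; a pose out of reach is approached as far as the arm can. A call with a number of a shift or a turn outside -1 to 1 is refused whole. A call with a gripper value outside its range is refused whole. The fingers move at their own pace and stop on an object; "force" is the grip in N (left out, the last holds). Time passes only in rows, so rows that repeat a pose let the fingers close. It gives the time, the measured TCP pose, the force, the opening and the grip force at its end, in the units of the state.
- manip.read_state(): the state, without advancing time (a new reading comes with each control period).
- manip.camera(name): name is "scene" or "top" or "wrist"; returns a dict with "pixels" (480x640x3 uint8, blue, green, red), "fov_y" (degrees; the focal length in pixels is half the picture's height over the tangent of half this angle, whatever the lens; pixels are square), "cx", "cy" (the principal point, pixels), "R" (3x3) and "t" (3): a world point X has camera coordinates R X + t. Camera axes: x right, y down, z forward; pixel columns grow to the right and rows downward; lengths in m; the calibration is good to about 2 mm. The wrist camera is an equidistant fisheye: a pixel r from the principal point sees the ray r / f radians off the axis. A picture is of the moment at which its call begins. There is no depth.
- manip.job_done(): hands the job in; it is judged then, once.
The state is a dict: "time": time; "qpos": joint angles; "dq": joint speeds; "tau": joint torques, N m; "ee_pos": TCP position; "tool_rot": TCP orientation; "contact_force": force on the tool from outside, world axes, zero at the start; "moment": the same for the moment, N m; "grip_width": finger opening in m; "finger_force": force on a finger pad.
Only numpy, scipy, OpenCV 4.12 (cv2) and the standard library are available. Lean on these libraries where they do the work, as an engineer would, in place of code of your own. Each camera call takes 0.05 s, during which the arm holds its last target. There are 200 camera calls.

### The job

One of the two water filters has been isolated for a cartridge change: its inlet valve handle stands across the pipe, while the other filter's handle lies along its pipe and that filter stays in service. Press the relief button on top of the isolated filter's cap right down with the fingertips, pushing with less than 30 N, keep it down for at least five seconds to bleed the pressure off, and finish while still holding it down. Leave the other filter's button, both valve handles and the things standing and lying around the filters as they are.

Things in the scene. Friction and masses are not known exactly. Their poses are not given: they have to be found in the camera images.
- filter_frame: twin water filter on a fixed steel frame 180 by 420 mm: two clear bowls with white caps 120 mm across hang 100 mm either side of the middle. Origin at the centre of the underside, z up, y along the row, x from the outlet (copper pipe 160 mm out, near the robot) to the inlet (valves 115, pipe 180 mm out). Pipes 185 mm high, each with a gauge at mid-length up to 250 mm high. Place and yaw vary
- button_left_top (a point): centre of the top of the left filter's relief button, a black upright plastic cylinder of 18 mm diameter. Up, it stands 227 mm above the deck and 18 mm proud of the frame's flat steel top bar (209 mm high, 64 mm wide); a white collar 30 mm across and 5 mm high surrounds its foot. The point moves down with the button
- button_left (a joint): pressure-relief button on the cap of the left filter (the frame's +y side): travel in m, 0 = up, 0.007 = fully down on its stop. Sprung: about 5 N to start it moving, rising evenly to 12 N at the bottom; it springs back up when let go
- button_right_top (a point): centre of the top of the right filter's relief button, a black upright plastic cylinder of 18 mm diameter. Up, it stands 227 mm above the deck and 18 mm proud of the frame's flat steel top bar (209 mm high, 64 mm wide); a white collar 30 mm across and 5 mm high surrounds its foot. The point moves down with the button
- button_right (a joint): pressure-relief button on the cap of the right filter (the frame's -y side): travel in m, 0 = up, 0.007 = fully down on its stop. Sprung: about 5 N to start it moving, rising evenly to 12 N at the bottom; it springs back up when let go
- valve_left (a point): stem of the inlet ball valve of the left (+y of the frame) filter, 205 mm above the deck, 115 mm in the frame's +x from that filter's button axis
- valve_right (a point): stem of the inlet ball valve of the right (-y of the frame) filter, likewise
- lever_p (a joint): ball-valve handle, steel strip with black grip, 100 by 18 mm, level, 205 to 220 mm above the deck over one filter's inlet pipe (which filter varies). Rad: 0 = along the pipe, pointing away from the cap (valve open, filter in service); 1.57 = across the pipe, pointing along the frame's +y (shut, filter isolated). Turns stiffly at about 0.5 N m; not to be turned
- lever_p_stem (a point): the pivot of handle lever_p: on the inlet pipe of the filter it belongs to, 115 mm to the far (+x of the frame) side of that filter's button axis, 205 mm above the deck
- lever_q (a joint): ball-valve handle, steel strip with black grip, 100 by 18 mm, level, 205 to 220 mm above the deck over one filter's inlet pipe (which filter varies). Rad: 0 = along the pipe, pointing away from the cap (valve open, filter in service); 1.57 = across the pipe, pointing along the frame's +y (shut, filter isolated). Turns stiffly at about 0.5 N m; not to be turned
- lever_q_stem (a point): the pivot of handle lever_q: on the inlet pipe of the filter it belongs to, 115 mm to the far (+x of the frame) side of that filter's button axis, 205 mm above the deck
- cartridge: spare white filter cartridge, upright cylinder 64 mm across, 126 mm high, standing between the two bowls; origin under its centre
- tin: round stainless tin with snap lid, 86 mm across, 62 mm high, on the deck right of the frame; origin under its centre
- stopper: grey-black silicone drain stopper, 60 mm across, 36 mm high, on the deck between the frame and the plywood drawer at the left; origin under its centre
- spanner: black plastic ring spanner for the bowls, flat on the deck right of the frame: ring 146 mm across, handle to 220 mm from the ring's centre along -x, 14 mm thick; origin under the ring's centre

How it is judged:
On the way:
1. the isolated filter's relief button is kept down, at least 5 of its 7 mm, by the fingers for five seconds (((horizontal distance between lever_p_stem and valve_left below 0.04 m and value of joint button_left above 0.005 m and value of joint button_right below 0.0015 m and contact force between the fingers and button_left between 4 and 30 N) or (horizontal distance between lever_p_stem and valve_right below 0.04 m and value of joint button_right above 0.005 m and value of joint button_left below 0.0015 m and contact force between the fingers and button_right between 4 and 30 N))), for 5 s.
At the end, for the whole second after the job is handed in: The fingers still hold the isolated filter's button at least 5 of its 7 mm down, with 4 to 30 N; the other button is up (under 1.5 mm), both valve handles stand as found (within about 0.12 rad), and cartridge, tin, stopper and ring spanner are within 20 mm of their places (((horizontal distance between lever_p_stem and valve_left below 0.04 m and value of joint button_left above 0.005 m and value of joint button_right below 0.0015 m and contact force between the fingers and button_left between 4 and 30 N) or (horizontal distance between lever_p_stem and valve_right below 0.04 m and value of joint button_right above 0.005 m and value of joint button_left below 0.0015 m and contact force between the fingers and button_right between 4 and 30 N)) and value of joint lever_p above 1.35 rad and value of joint lever_q below 0.22 rad and distance of each of tin, stopper, cartridge, spanner from where it was at the start of the episode below 0.02 m); the arm keeps its last pose, push and grip.
It fails at once if the button of the filter in service is pressed (2 mm or more) ((horizontal distance between lever_p_stem and valve_left below 0.04 m and value of joint button_right above 0.002 m) or (horizontal distance between lever_p_stem and valve_right below 0.04 m and value of joint button_left above 0.002 m)).
It fails at once if a button is pushed with more than 30 N (contact force between any of the arm, the fingers and button_left above 30 N or contact force between any of the arm, the fingers and button_right above 30 N).
It fails at once if a valve handle is turned (value of joint lever_p below 1.35 rad or value of joint lever_q above 0.22 rad).
It fails at once if the cartridge, tin, stopper or ring spanner is moved more than 20 mm (distance of any of tin, stopper, cartridge, spanner from where it was at the start of the episode above 0.02 m).
It also fails if it takes over 45 s, if anything falls off the work surface, if the arm or the gripper's body presses on something with over 40 N, if the wrist force passes 120 N, or if a joint passes its speed limit or range.

## Working session

There is one attempt and no reset: what is moved stays moved. The work goes in short steps, Python scripts to look and compute and a tool call to move; the robot and the scene stay as the last step left them, time stands still between calls to the robot, and variables do not carry over. Pictures are saved under pics/ and viewed, at most 10 in all, crops included, and the job is handed in when it is done.

Besides the shell and the picture viewer there is one more tool, called after ">>>" as name(argument=value, ...) on one line, values as JSON. arm_command: Moves the arm, as the interface text tells. Scaled input: -1 to 1 covers 600 mm each way for a shift and 360 degrees each way for a turn. Its arguments: {"type":"object","properties":{"plan":{"type":"array"},"force":{"type":"number"}},"required":["plan"]}

```bash
mkdir -p pics
python3 - <<'E'
from cell import manip
import cv2,pickle
d={}
for n in("scene","top"):
    c=manip.camera(n);d[n]=c;cv2.imwrite(f"pics/{n}0.png",c["pixels"]);print(n,c["fov_y"],c["cx"],c["cy"],c["R"],c["t"])
pickle.dump(d,open("cams.pkl","wb"))
s=manip.read_state();print(s)
E
```

```text
scene 50.0337594339675 322.71774624952025 239.68764139038944 [[ 0.41354867  0.91048104 -0.00133131]
 [ 0.66089673 -0.30119034 -0.68738627]
 [-0.62625315  0.28338782 -0.72629081]] [-0.18248445 -0.27265874  1.56625876]
top 49.15881120663406 314.09617604026556 235.98776284012564 [[ 0.02061443 -0.99971226  0.01226531]
 [-0.99606177 -0.02159418 -0.08599208]
 [ 0.08623219 -0.01044433 -0.99622032]] [-0.05447754  0.58593026  1.33024621]
{'time': 0.1, 'qpos': array([ 1.23850176e+00,  3.07486744e-01,  1.50757285e+00,  4.58719029e-06,
        1.32842282e+00, -7.35511374e-02]), 'dq': array([-7.03610952e-04, -2.11529453e-03, -2.70025332e-03, -1.22613034e-03,
        9.21010866e-04, -1.58836375e-05]), 'tau': array([-6.18002632e-04, -4.58539367e+01, -2.52609372e+01, -1.72785922e-04,
        5.61364344e-03,  2.80300856e-05]), 'ee_pos': array([0.14706782, 0.5555376 , 0.40386806]), 'tool_rot': array([[-9.66711928e-01,  2.55866496e-01, -6.20675149e-04],
       [ 2.55867209e-01,  9.66710290e-01, -1.78493482e-03],
       [ 1.43308035e-04, -1.88432820e-03, -9.99998214e-01]]), 'contact_force': array([0.57786809, 0.7423352 , 0.68903005]), 'moment': array([-0.0081852 , -0.02990791,  0.01634966]), 'finger_force': 0.0, 'grip_width': 0.08563326393214862}
```

View pics/top0.png

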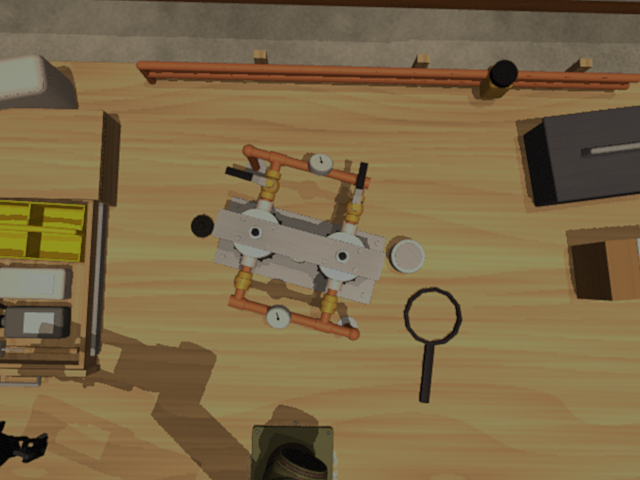

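View pics/scene0.png

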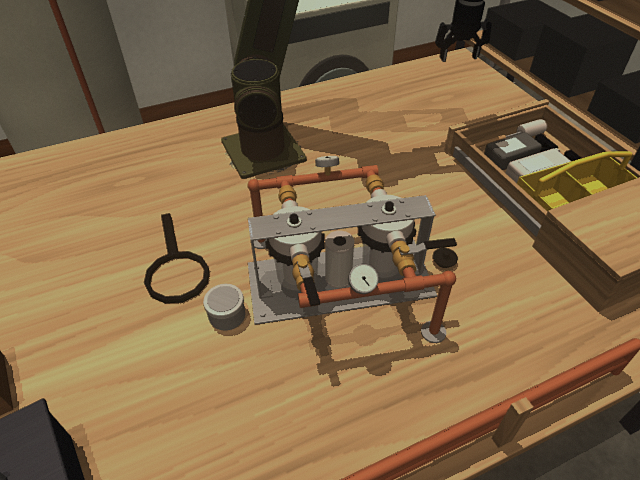

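The top view shows the left handle (240,174) across its pipe and the right one (362,175) along its pipe, so the left filter is isolated. Its button is at about (255,232) in top and (389,207) in scene. I'll enlarge both for a more exact reading.

Run:
```python
import cv2,pickle,numpy as np
d=pickle.load(open("cams.pkl","rb"))
a=d["top"]["pixels"][205:280,225:375]
b=d["scene"]["pixels"][180:255,270:420]
f=lambda i:cv2.resize(i,None,fx=5,fy=4,interpolation=cv2.INTER_CUBIC)
cv2.imwrite("pics/crop.png",np.vstack([f(a),f(b)]))
```

```text
(no output)
```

View pics/crop.png

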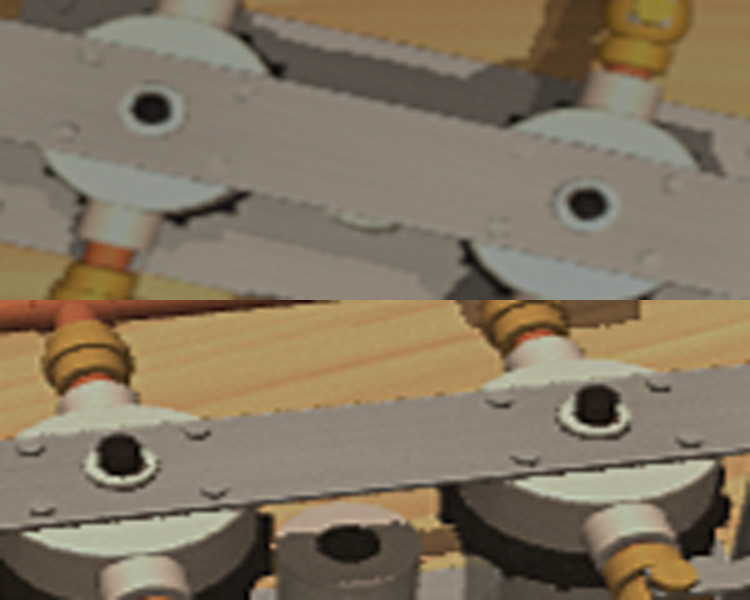

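Run:
```python
import pickle,numpy as np
from cell import manip
d=pickle.load(open("cams.pkl","rb"))
def ray(n,u,v):
    c=d[n];f=240/np.tan(np.radians(c["fov_y"]/2))
    r=c["R"].T@np.array([(u-c["cx"])/f,(v-c["cy"])/f,1]);o=-c["R"].T@c["t"];return o,r
def z(n,u,v,h=.227):
    o,r=ray(n,u,v);return o+r*(h-o[2])/r[2]
P={"L":[("top",255,231.8),("scene",389,203)],"R":[("top",342.2,255.8),("scene",293.8,215.6)]}
for k,v in P.items(): print(k,[z(*p).round(4) for p in v])
L=sum(z(*p) for p in P["L"])/2
s=manip.read_state();e=np.array([*L[:2],.46])-s["ee_pos"]
print(L,s["tool_rot"].T@e,s["tool_rot"].T@e/.6)
```

```text
L [array([0.5759, 0.09  , 0.227 ]), array([0.5748, 0.0907, 0.227 ])]
R [array([ 0.5273, -0.1025,  0.227 ]), array([ 0.5278, -0.1033,  0.227 ])]
[0.57537677 0.09038539 0.227     ] [-0.53306052 -0.34018329 -0.05556741] [-0.8884342  -0.56697215 -0.09261235]
```

>>> arm_command(plan=[[[0,0,-0.093,0,1],[0,0,-0.093,0,1],[-0.888,-0.567,-0.093,0,1],[-0.888,-0.567,-0.093,0,1],[-0.888,-0.567,-0.093,0,1],[-0.888,-0.567,-0.093,0,1],[-0.888,-0.567,-0.093,0,1],[-0.888,-0.567,-0.093,0,1],[-0.888,-0.567,-0.093,0,1],[-0.888,-0.567,-0.093,0,1]]], force=40)

```text
time: 1.1
ee_pos: [0.4189, 0.2597, 0.4604]
tool_rot: [[-0.967, 0.256, 0.0], [0.256, 0.967, 0.0], [-0.0, 0.0, -1.0]]
contact_force: [1.2, -0.2, -0.5]
grip_width: -0.0003
finger_force: 0.0
```

>>> arm_command(plan=[[[-0.3244,-0.206,0,0,1],[-0.3244,-0.206,0,0,1],[-0.3244,-0.206,0,0,1],[-0.3244,-0.206,0,0,1],[-0.3244,-0.206,0,0,1],[-0.3244,-0.206,0,0,1],[-0.3244,-0.206,0,0,1],[-0.3244,-0.206,0,0,1]]])

```text
time: 1.9
ee_pos: [0.5738, 0.0928, 0.4602]
tool_rot: [[-0.967, 0.255, -0.001], [0.255, 0.967, 0.0], [0.001, 0.0, -1.0]]
contact_force: [-0.4, 0.0, -0.9]
grip_width: 0.0001
finger_force: 0.0
```

Run:
```python
from cell import manip
import cv2,numpy as np
ims=[]
s=manip.read_state();print(s["ee_pos"],s["contact_force"],s["grip_width"])
for n,x,y in(("top",195,180),("scene",320,120)):
    p=manip.camera(n)["pixels"][y:y+100,x:x+130];ims.append(cv2.resize(p,None,fx=3,fy=3,interpolation=cv2.INTER_CUBIC))
cv2.imwrite("pics/above.png",np.hstack(ims))
```

```text
[0.57377929 0.09277009 0.46016451] [-0.41537296  0.01070196 -0.9163736 ] 6.862719103458404e-05
```

View pics/above.png

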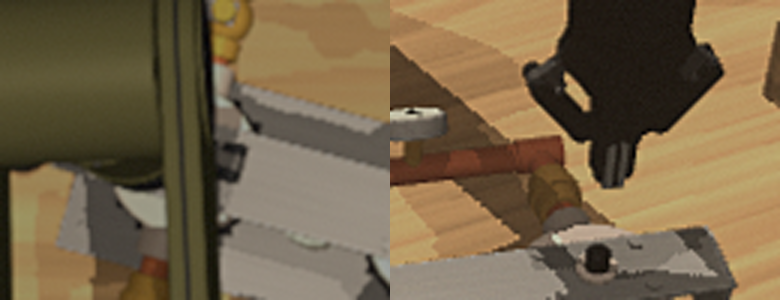

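The scene crop shows the closed tips hanging just above the left button (597,258 in the crop), with nothing in between. I'll take out the 3 mm sideways error and come down to just above the button.

>>> arm_command(plan=[[[-0.0036,-0.0032,0.02,0,1],[-0.0036,-0.0032,0.045,0,1],[-0.0036,-0.0032,0.07,0,1],[-0.0036,-0.0032,0.085,0,1],[-0.0036,-0.0032,0.09,0,1],[-0.0036,-0.0032,0.09,0,1],[-0.0036,-0.0032,0.09,0,1]]])

```text
time: 2.7
ee_pos: [0.5763, 0.0899, 0.407]
tool_rot: [[-0.967, 0.256, 0.001], [0.256, 0.967, 0.0], [-0.001, 0.0, -1.0]]
contact_force: [-0.1, -1.0, 0.4]
grip_width: 0.0
finger_force: 0.0
```

Run:
```python
from cell import manip
import cv2
s=manip.read_state();print(s["ee_pos"],s["contact_force"])
p=manip.camera("scene")["pixels"][150:250,330:450]
cv2.imwrite("pics/near.png",cv2.resize(p,None,fx=5,fy=5,interpolation=cv2.INTER_CUBIC))
```

```text
[0.57631737 0.08992386 0.4070413 ] [-0.07447517 -0.96370492  0.38525586]
```

View pics/near.png

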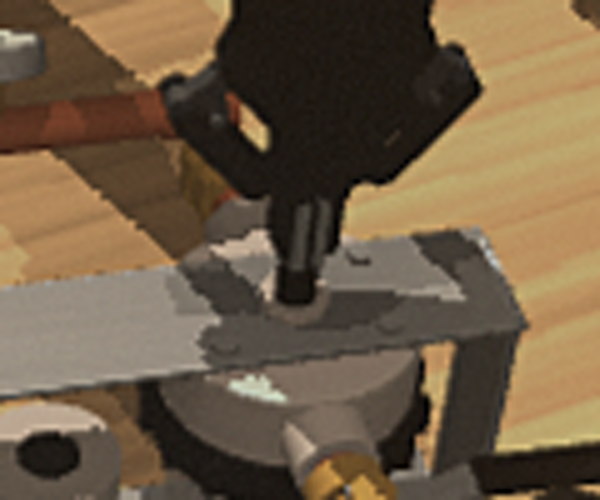

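The closed tips (about 300,265) stand centred right over the button (297,285). Now I'll press in small steps, watching the force.

>>> arm_command(plan=[[[0,0,0.004,0,1],[0,0,0.008,0,1],[0,0,0.011,0,1],[0,0,0.013,0,1],[0,0,0.015,0,1],[0,0,0.015,0,1],[0,0,0.015,0,1]]])

```text
time: 3.45
ee_pos: [0.576, 0.0897, 0.3987]
tool_rot: [[-0.967, 0.256, 0.001], [0.256, 0.967, 0.0], [-0.001, 0.0, -1.0]]
contact_force: [-1.6, -0.8, 7.5]
grip_width: -0.0004
finger_force: 3.3
```

>>> arm_command(plan=[[[0,0,0.0015,0,1],[0,0,0.003,0,1],[0,0,0.0045,0,1],[0,0,0.0045,0,1],[0,0,0.0045,0,1]]])

```text
time: 3.95
ee_pos: [0.576, 0.0897, 0.3965]
tool_rot: [[-0.967, 0.256, 0.001], [0.256, 0.967, 0.0], [-0.001, 0.0, -1.0]]
contact_force: [-3.3, -0.7, 9.0]
grip_width: 0.0003
finger_force: 4.4
```

>>> arm_command(plan=[[[0,0,0.0015,0,1],[0,0,0.003,0,1],[0,0,0.003,0,1],[0,0,0.003,0,1]]])

```text
time: 4.35
ee_pos: [0.576, 0.0897, 0.395]
tool_rot: [[-0.967, 0.256, 0.002], [0.256, 0.967, 0.0], [-0.002, 0.001, -1.0]]
contact_force: [-3.9, -0.3, 10.4]
grip_width: -0.0001
finger_force: 5.2
```

>>> arm_command(plan=[[[0,0,0.001,0,1],[0,0,0.002,0,1],[0,0,0.002,0,1],[0,0,0.002,0,1]]])

```text
time: 4.75
ee_pos: [0.5759, 0.0897, 0.394]
tool_rot: [[-0.967, 0.256, 0.002], [0.256, 0.967, 0.0], [-0.002, 0.001, -1.0]]
contact_force: [-2.5, 0.0, 11.8]
grip_width: -0.0
finger_force: 5.7
```

>>> arm_command(plan=[[[0,0,0.001,0,1],[0,0,0.002,0,1],[0,0,0.002,0,1],[0,0,0.002,0,1]]])

```text
time: 5.15
ee_pos: [0.5759, 0.0897, 0.3934]
tool_rot: [[-0.967, 0.256, 0.002], [0.256, 0.967, 0.0], [-0.002, 0.001, -1.0]]
contact_force: [-4.9, -0.4, 14.0]
grip_width: -0.0
finger_force: 7.1
```

Force now rises while the travel has stopped, at about 14 N, so the button is on its stop. I'll hold here.

>>> arm_command(plan=[[[0,0,0.0004,0,1],[0,0,0.0004,0,1],[0,0,0.0004,0,1],[0,0,0.0004,0,1],[0,0,0.0004,0,1],[0,0,0.0004,0,1],[0,0,0.0004,0,1],[0,0,0.0004,0,1],[0,0,0.0004,0,1],[0,0,0.0004,0,1]]])

```text
time: 6.15
ee_pos: [0.5758, 0.0897, 0.3934]
tool_rot: [[-0.967, 0.256, 0.003], [0.256, 0.967, 0.0], [-0.002, 0.001, -1.0]]
contact_force: [-5.6, -0.4, 15.2]
grip_width: -0.0003
finger_force: 7.7
```

>>> arm_command(plan=[[[0,0,0,0,1],[0,0,0,0,1],[0,0,0,0,1],[0,0,0,0,1],[0,0,0,0,1],[0,0,0,0,1],[0,0,0,0,1],[0,0,0,0,1],[0,0,0,0,1],[0,0,0,0,1]]])

```text
time: 7.15
ee_pos: [0.5758, 0.0897, 0.3934]
tool_rot: [[-0.967, 0.256, 0.003], [0.256, 0.967, 0.0], [-0.002, 0.001, -1.0]]
contact_force: [-5.2, 0.3, 14.9]
grip_width: -0.0003
finger_force: 7.7
```

>>> arm_command(plan=[[[0,0,0,0,1],[0,0,0,0,1],[0,0,0,0,1],[0,0,0,0,1],[0,0,0,0,1],[0,0,0,0,1],[0,0,0,0,1],[0,0,0,0,1],[0,0,0,0,1],[0,0,0,0,1]]])

```text
time: 8.15
ee_pos: [0.5758, 0.0897, 0.3934]
tool_rot: [[-0.967, 0.256, 0.003], [0.256, 0.967, 0.0], [-0.002, 0.001, -1.0]]
contact_force: [-4.1, -0.6, 15.2]
grip_width: 0.0003
finger_force: 7.7
```

>>> arm_command(plan=[[[0,0,0,0,1],[0,0,0,0,1],[0,0,0,0,1],[0,0,0,0,1],[0,0,0,0,1],[0,0,0,0,1],[0,0,0,0,1],[0,0,0,0,1],[0,0,0,0,1],[0,0,0,0,1]]])

```text
time: 9.15
ee_pos: [0.5758, 0.0897, 0.3934]
tool_rot: [[-0.967, 0.256, 0.003], [0.256, 0.967, 0.0], [-0.002, 0.001, -1.0]]
contact_force: [-4.9, -0.3, 15.0]
grip_width: -0.0002
finger_force: 7.7
```

>>> arm_command(plan=[[[0,0,0,0,1],[0,0,0,0,1],[0,0,0,0,1],[0,0,0,0,1],[0,0,0,0,1],[0,0,0,0,1],[0,0,0,0,1],[0,0,0,0,1],[0,0,0,0,1],[0,0,0,0,1]]])

```text
time: 10.15
ee_pos: [0.5758, 0.0897, 0.3934]
tool_rot: [[-0.967, 0.256, 0.003], [0.256, 0.967, 0.0], [-0.002, 0.001, -1.0]]
contact_force: [-5.1, -0.3, 16.5]
grip_width: -0.0
finger_force: 7.7
```

>>> arm_command(plan=[[[0,0,0,0,1],[0,0,0,0,1],[0,0,0,0,1],[0,0,0,0,1],[0,0,0,0,1],[0,0,0,0,1],[0,0,0,0,1],[0,0,0,0,1],[0,0,0,0,1],[0,0,0,0,1]]])

```text
time: 11.15
ee_pos: [0.5758, 0.0897, 0.3934]
tool_rot: [[-0.967, 0.256, 0.003], [0.256, 0.967, 0.0], [-0.002, 0.001, -1.0]]
contact_force: [-4.7, -0.8, 15.4]
grip_width: 0.0001
finger_force: 7.7
```

>>> arm_command(plan=[[[0,0,0,0,1],[0,0,0,0,1],[0,0,0,0,1],[0,0,0,0,1],[0,0,0,0,1],[0,0,0,0,1],[0,0,0,0,1],[0,0,0,0,1],[0,0,0,0,1],[0,0,0,0,1]]])

```text
time: 12.15
ee_pos: [0.5758, 0.0898, 0.3934]
tool_rot: [[-0.967, 0.256, 0.003], [0.256, 0.967, 0.0], [-0.002, 0.001, -1.0]]
contact_force: [-4.7, -1.0, 15.1]
grip_width: 0.0002
finger_force: 7.7
```

Run:
```python
from cell import manip
import cv2
s=manip.read_state();print(s["time"],s["ee_pos"],s["contact_force"])
p=manip.camera("scene")["pixels"][150:250,330:450]
cv2.imwrite("pics/held.png",cv2.resize(p,None,fx=5,fy=5,interpolation=cv2.INTER_CUBIC))
```

```text
12.15 [0.57582719 0.08975236 0.39338552] [-4.72419989 -1.01700304 15.1427153 ]
```

View pics/held.png

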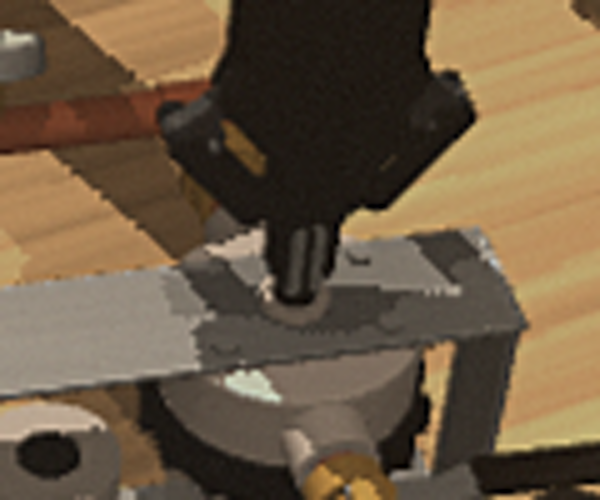

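The tips (298,290) are on the left button, now pressed down close to its collar. It has been held for 7 s at about 15 N.

```bash
python3 -c "
from cell import manip
print(manip.job_done())"
```

```text
the job is handed in; nothing more can be done
None
```

The left filter was the isolated one; I pressed its relief button onto its stop, held it about 7 s at roughly 15 N, and handed the job in with it still held down, though the hand-in returned no verdict.

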